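# Index the print turntable four clicks

### The job

Index the copper print turntable exactly four clicks clockwise (seen from above) by pushing its upright magenta tab round with a fingertip, and leave it resting in the fourth click. Do not set off the wrong way, do not run past the fourth click and come back, and do not pinch the tab. The little white printed chair must ride along standing on its blue pad in the middle, and everything else around must be left as it is.

Things in the scene. Friction and masses are not known exactly. Their poses are not given: they have to be found in the camera images.
- dial_centre (a point): Turntable: copper disc 170 mm across, turning about a vertical axis on a fixed round stand (white base plate 210 mm across, 12 mm high, with 12 black tick marks at the clicks; grey housing and a brass plunger under the disc). This point: on the axis, level with the disc's top face, 42 mm above the work surface. In the middle a blue pad 60 mm across, 3 mm thick.
- tab_mid (a point): Centre of the magenta finger tab that stands on the copper disc, 68 mm from the axis and 18 mm above the disc's face. The tab is 36 mm tall (top 78 mm above the work surface), 22 mm along the radius, 14 mm thick along the direction of turning. It turns with the disc. For clockwise turning push its broad face on the anticlockwise side; fingers pressing on both broad faces at once count as a pinch.
- dial (a joint): Angle of the turntable, rad, growing clockwise seen from above; about 0 at the start (resting in a click). 12 clicks a turn, every 30 degrees (0.524 rad), so the fourth click lies at 2.094. A spring plunger resists: about 4 to 6 N at the tab to leave a click when pushed slowly, more when pushed fast, easing until half-way to the next, where the disc snaps ahead by itself and settles in that click in about 0.3 s. It holds its click when let go. Turning freedom -3.2 to 5.8.
- stand: Fixed stand of the turntable; origin at the centre of its underside on the work surface; its place and yaw vary.
- print: Loose white printed model chair on the blue pad in the middle of the disc, 34 x 30 mm foot, 40 mm tall, 30 g (top 85 mm above the work surface); origin under its centre. It must ride along, standing.
- nozzle: Loose brass nozzle, 32 mm wide, 36 mm tall, standing beside the turntable; origin under its centre. Leave alone.
- reel: Loose small blue reel, 52 mm wide, 26 mm tall, lying flat beside the turntable; origin under its centre. Leave alone.
- cone: Loose spare platform: magenta cone, 104 mm wide at the top, 74 mm tall; origin under its centre. Leave alone.
- bottle: Loose bottle with blue cap, 48 mm wide, 130 mm tall; origin under its centre. Leave alone.
- driver: Loose screwdriver with red handle, lying near the robot on its left; leave alone.
- clip: Loose magenta block-shaped printed clip, 50 x 30 x 22 mm; origin under its centre. Leave alone.
Not all that is in view belongs to the job. Leave any red look-alike of the stand alone.

How it is judged:
On the way, in this order (a step that is already met when the one before it is completed fails the run):
1. the turntable has been pushed on by two clicks (value of joint dial between 0.7854 and 1.309 rad).
2. the turntable rests in the fourth click (value of joint dial between 1.9744 and 2.2144 rad), for 0.2 s.
At the end, for the whole second after the job is handed in: The turntable rests within 0.12 rad of the fourth click (2.094 rad clockwise of its start), the chair stands upright on the pad within 15 mm of its centre, and the loose things around have moved less than 15 mm (all of step 2 and velocity of joint dial between -0.05 and 0.05 rad/s and horizontal distance between print and dial_centre below 0.015 m and height (world z) of print between 0.04 and 0.05 m and angle between print's own z axis and vertical below 0.15 rad and distance of each of nozzle, reel, cone, bottle, driver, clip from where it was at the start of the episode below 0.015 m); the robot touches nothing.
It fails at once if the turntable ran past the fourth click (more than half-way to the fifth) (value of joint dial above 2.3562 rad).
It fails at once if the turntable was turned the other way by half a click (value of joint dial below -0.2618 rad).
It fails at once if the tab was pinched (fingers on both of its faces) (contact force between the fingers and dial_c14 above 0.5 N and contact force between the fingers and dial_c15 above 0.5 N).
It fails at once if the printed chair was lifted, tipped or pushed off its pad's middle (height (world z) of print above 0.055 m or angle between print's own z axis and vertical above 0.35 rad or horizontal distance between print and dial_centre above 0.015 m).
It fails at once if a loose thing around the turntable was moved (distance of any of nozzle, reel, cone, bottle, driver, clip from where it was at the start of the episode above 0.015 m).
It also fails if it takes over 48 s, if anything falls off the work surface, if the arm or the gripper's body presses on something with over 40 N, if the wrist force passes 120 N, or if a joint passes its speed limit or range.

### The arm

A 6-joint arm with a two-finger parallel gripper is mounted at the origin on the work surface. World frame = base frame: x ahead of the robot, y to its left, z up, the work surface at z = 0. Lengths are in m, angles in rad, forces in N, time in s.
With the tool pointing down it reaches from about 0.3 to 0.875 m from the base axis. Payload 6.4 kg.
Tool frame: the origin (TCP) lies on the centre line of the jaws, within the pads' length; the fingertips stand 11 mm ahead of it and the grasp point (between the pads) lies 8 mm behind it (tip_extent is the distance from the TCP to the fingertips, in m); z points along the fingers, y is the line along which they close (so a half turn about z gives the same grasp; the last joint's range is limited). The gripper opens to 85 mm and grips with 20 to 120 N. Pads are 22 mm wide; open, the fingers measure 114 mm over their backs; the gripper's body (76 mm by 85 mm) begins 54 mm behind the grasp point. The pads swing forward as they close: fully open they stand 13 mm farther back than shut.
Start: joints at [-1.347, 0.181, 1.607, -0, 1.354, -0.206], TCP at [0.24, -0.523, 0.242] pointing down, gripper open.
Joint ranges: [-2.99, 2.99], [-0.89, 2.07], [0.3, 2.58], [-1.14, 4.28], [0, 2.63], [-3.12, 3.12]. Speed limits (rad/s): [2.57, 2.57, 3.01, 3.14, 3.14, 3.14].

### API

Orientations are given as [roll, pitch, yaw] about the fixed x, y, z axes, in that order (R = Rz(yaw) Ry(pitch) Rx(roll)).
In Python, from bench import observe, read_camera, hand_in, tip_extent gives the robot as it stands. The module is installed in compiled form; this text tells all that it offers.
- The arm moves only by the tool play_rows, never from a script. Its argument "rows" is one flat list of numbers, 7 for each row, row after row: the shift along the tool's x, y, z in units of 40 mm (1.0 is 40 mm), then the turn, a rotation vector about the tool's x, y, z in units of 0.12 rad (1.0 is 0.12 rad), then the finger opening in mm, from 0 to 85.4. In form: [tx, ty, tz, wx, wy, wz, claw, tx, ty, tz, wx, wy, wz, claw, ...]. A call has 1 to 8 rows; each row shifts and turns the commanded pose from where the row before left it, along the tool's axes as they then stand; what a row does not reach is not made up. A row lasts 1/8 s, in which the tool goes at most 62.5 mm and 10.7 degrees, less where a joint would pass 70% of its speed; a pose out of reach is approached as far as the arm can. A call with a number of a shift or a turn outside -1 to 1 is refused whole. A call with a gripper value outside its range is refused whole. The fingers move at their own pace and stop on an object; "newtons" is the grip in N (left out, the last holds). Time passes only in rows, so rows that do not move let the fingers close. It gives the time, the measured TCP pose, the force, the opening and the grip force at its end, in the units of the state.
- observe(): the state, without advancing time (a new reading comes with each control period).
- read_camera(name): name is "side" or "top" or "wrist"; returns a dict with "image" (420x560x3 uint8, blue, green, red), "intrinsics" (3x3 intrinsics, pixels), "R" (3x3) and "t" (3): a world point X has camera coordinates R X + t. Camera axes: x right, y down, z forward; pixel columns grow to the right and rows downward; lengths in m; the calibration is good to about 2 mm. A picture is of the moment at which its call begins. There is no depth.
- hand_in(): hands the job in; it is judged then, once.
The state is a dict: "time": time; "qpos": joint angles; "joint_vel": joint speeds; "joint_efforts": joint torques, N m; "tcp_pos": TCP position; "tool_rot": TCP orientation; "wrist_force": force on the tool from outside, world axes, zero at the start; "moment": the same for the moment, N m; "grip_width": finger opening in m; "finger_force": force on a finger pad.
Only numpy, scipy, OpenCV 4.12 (cv2) and the standard library are available. Lean on these libraries where they do the work, as an engineer would, in place of code of your own. Each camera call takes 0.05 s, during which the arm holds its last target. There are 200 camera calls.

## Working session

There is one attempt and no reset: what is moved stays moved. The work goes in short steps, Python scripts to look and compute and a tool call to move; the robot and the scene stay as the last step left them, time stands still between calls to the robot, and variables do not carry over. Pictures are saved under pics/ and viewed, at most 10 in all, crops included, and the job is handed in when it is done.

Besides the shell and the picture viewer there is one more tool, called as a command line: name --argument value ..., lists and objects as JSON in quotes. play_rows: Moves the arm, as the interface text tells. Shifts and turns lie within -1 to 1; 1 stands for 40 mm of shift or 0.12 rad of turn. Its arguments: {"type":"object","properties":{"rows":{"type":"array"},"newtons":{"type":"number"}},"required":["rows"]}

```bash
mkdir -p pics; python3 - <<'E'
from bench import *
import cv2
for n in("top","side"):
    c=read_camera(n);cv2.imwrite(f"pics/{n}0.png",c["image"])
    print(n,c["intrinsics"],c["R"],c["t"])
s=observe();print(s["tcp_pos"],s["tool_rot"],s["time"],tip_extent)
E
```

```text
top [[500.80881952   0.         273.68120835]
 [  0.         500.80881952 207.74104258]
 [  0.           0.           1.        ]] [[ 0.00342862 -0.9999923   0.00191138]
 [-0.98142692 -0.00373157 -0.19180009]
 [ 0.19180574 -0.00121827 -0.98143215]] [-0.00352268  0.55243924  1.23900426]
side [[424.80834149   0.         272.8475239 ]
 [  0.         424.80834149 210.66466803]
 [  0.           0.           1.        ]] [[ 0.9754783  -0.21975438 -0.01225172]
 [-0.1608472  -0.67378355 -0.72121003]
 [ 0.15023406  0.70549538 -0.69260811]] [-0.54202907  0.14269388  1.00602074]
[ 0.23949891 -0.5222116   0.24145486] [-3.13997653e+00 -3.04132793e-04  4.29819935e-01] 0.1 0.011
```

View pics/top0.png

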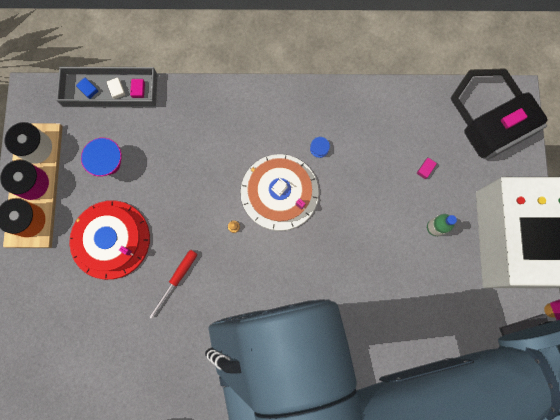

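View pics/side0.png

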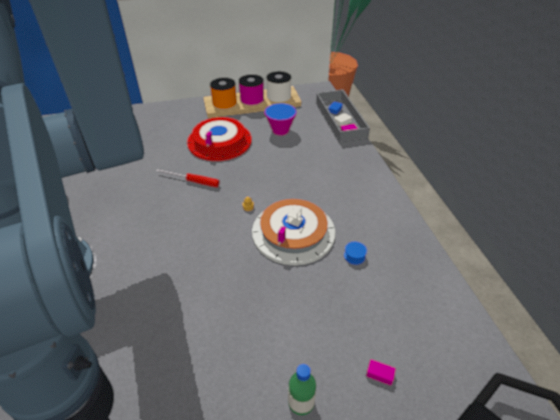

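Candidates: the copper turntable with white base at top (280,190), tab at (302,203), and the red look-alike at (109,240), tab at (125,251). Other magenta items are the clip (427,168), the tray piece (137,88) and the bag (514,118). I choose the copper one and check it in a crop.

```bash
cat > h.py <<'E'
import numpy as np
from bench import *
def ray(c,u,v,z):
    d=c["R"].T@np.linalg.solve(c["intrinsics"],[u,v,1.]);o=-c["R"].T@c["t"]
    return o+d*(z-o[2])/d[2]
def proj(c,X):
    p=c["intrinsics"]@(c["R"]@np.array(X)+c["t"]);return p[:2]/p[2]
E
python3 - <<'E'
from h import *;import cv2
t=read_camera("top");s=read_camera("side")
a=cv2.resize(t["image"][140:240,230:330],None,fx=4,fy=4,interpolation=2)
b=cv2.resize(s["image"][185:285,245:345],None,fx=4,fy=4,interpolation=2)
cv2.imwrite("pics/crop.png",np.hstack([a,b]))
for n,c,(y0,y1,x0,x1) in(("top",t,(140,240,230,330)),("side",s,(185,285,245,345))):
    im=c["image"][y0:y1,x0:x1].astype(int);B,G,R=im[...,0],im[...,1],im[...,2]
    m=(R>G+60)&(B>G+50); v,u=np.nonzero(m); u=u+x0;v=v+y0
    print(n,"mag",len(u),u.mean(),v.mean(),u.min(),u.max(),v.min(),v.max(),ray(c,u.mean(),v.mean(),.06))
    m=((R>G+35)&(R>B+35)&~m).astype(np.uint8)
    k=max(cv2.findContours(m,0,1)[0],key=cv2.contourArea); e=cv2.fitEllipse(cv2.convexHull(k)); print(e, ray(c,e[0][0]+x0,e[0][1]+y0,.042))
for n,p in dict(nozzle=(234,228),reel=(320,148),driver1=(193,253),driver0=(152,317),bottle=(443,226)).items(): print(n,ray(t,*p,.02))
E
```

```text
top mag 40 300.35 202.425 297 304 199 206 [ 0.56537236 -0.07009232  0.06      ]
((49.02775573730469, 48.872291564941406), (62.64783477783203, 65.61289978027344), 112.10323333740234) [ 0.6051837  -0.01539434  0.042     ]
side mag 79 281.3164556962025 233.83544303797467 278 285 227 241 [ 0.56164763 -0.06756809  0.06      ]
((48.49129867553711, 38.167144775390625), (49.983219146728516, 67.46601867675781), 92.33293151855469) [ 0.60334286 -0.02312669  0.042     ]
nozzle [0.50435308 0.10251693 0.02      ]
reel [ 0.72458918 -0.12664695  0.02      ]
driver1 [0.43819607 0.20796273 0.02      ]
driver0 [0.27511352 0.30646249 0.02      ]
bottle [ 0.51172135 -0.44736116  0.02      ]
```

View pics/crop.png

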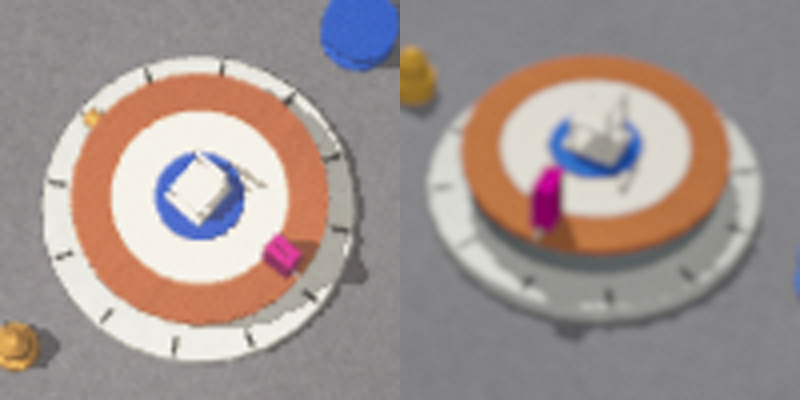

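The crop confirms the copper disc (top, crop centre about (199,199)), the magenta tab at (282,256), and the chair on the blue pad. I'm moving above the turntable's near-right side to refine with the wrist camera.

play_rows --rows '[1,-0.48,-0.1,0,0,0,0,1,-0.48,-0.1,0,0,0,0,1,-0.48,-0.1,0,0,0,0,1,-0.48,-0.1,0,0,0,0,1,-0.48,-0.1,0,0,0,0,1,-0.48,-0.1,0,0,0,0,1,-0.48,-0.1,0,0,0,0,1,-0.48,-0.1,0,0,0,0]'

```text
time: 1.2
tcp_pos: [0.4672, -0.2485, 0.2744]
tool_rot: [3.142, -0.0, 0.43]
wrist_force: [-0.5, -0.1, 0.2]
grip_width: 0.0
finger_force: 0.0
```

play_rows --rows '[1,-0.48,-0.1,0,0,0,0,1,-0.48,-0.1,0,0,0,0,1,-0.48,-0.1,0,0,0,0,1,-0.48,-0.1,0,0,0,0,0.4,-0.2,0,0,0,-1,0,0,0,0,0,0,-1,0,0,0,0,0,0,-1,0,0,0,0,0,0,-1,0]'

```text
time: 2.2
tcp_pos: [0.5911, -0.0991, 0.2899]
tool_rot: [-3.141, 0.0, 0.914]
wrist_force: [1.1, -1.0, -0.6]
grip_width: -0.0003
finger_force: 0.0
```

play_rows --rows '[0,0,0,0,0,-1,0,0,0,0,0,0,-1,0,0,0,0,0,0,-1,0,0,0,0,0,0,-1,0,0,0,0,0,0,-1,0,0,0,0,0,0,-1,0,0,0,0,0,0,-1,0,0,0,0,0,0,-1,0]'

```text
time: 3.2
tcp_pos: [0.591, -0.0993, 0.29]
tool_rot: [-3.141, -0.0, 1.874]
wrist_force: [-0.6, -0.5, 0.1]
grip_width: 0.0003
finger_force: 0.0
```

play_rows --rows '[0,0,0,0,0,-1,0,0,0,0,0,0,-1,0,0,0,0,0,0,-1,0,0,0,0,0,0,-1,0,0,0,0,0,0,-1,0,0,0,0,0,0,0,0,0,0,0,0,0,0,0]'

```text
time: 4.08
tcp_pos: [0.5911, -0.0993, 0.2902]
tool_rot: [-3.142, -0.0, 2.467]
wrist_force: [-0.7, -0.3, 0.3]
grip_width: 0.0002
finger_force: 0.0
```

```bash
python3 - <<'E'
from h import *;import cv2,pickle
w=read_camera("wrist");cv2.imwrite("pics/w1.png",w["image"]);pickle.dump(w,open("w1.pkl","wb"))
s=observe();print({k:s[k] for k in("time","tcp_pos","tool_rot","qpos","grip_width","wrist_force")})
for X in ([.604,-.018,.042],[.563,-.069,.078],[.604,-.018,.012]):print(X,proj(w,X))
E
```

```text
{'time': 4.125, 'tcp_pos': array([ 0.59112977, -0.09930811,  0.29018205]), 'tool_rot': array([-3.14153783e+00, -1.59997875e-04,  2.46795699e+00]), 'qpos': array([-3.64254065e-01,  1.99257148e-01,  1.48828562e+00, -3.53380258e-06,
        1.45421898e+00, -1.26141432e+00]), 'grip_width': 0.000396069176692599, 'wrist_force': array([0.261134  , 0.12234289, 0.06596247])}
[0.604, -0.018, 0.042] [346.34253635 136.78911921]
[0.563, -0.069, 0.078] [290.00440096 140.45501917]
[0.604, -0.018, 0.012] [341.97220752 134.09556158]
```

View pics/w1.png

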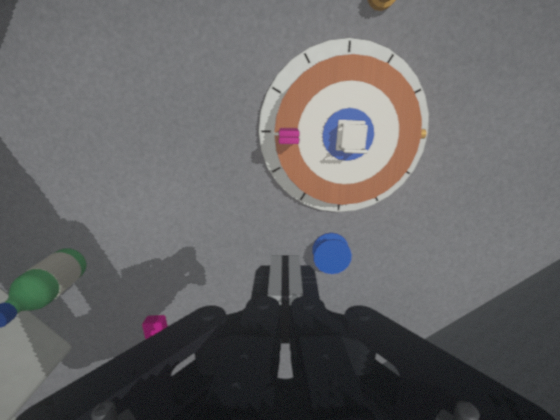

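Wrist view: the disc centre is near (349,130), the tab at (288,136) and the chair at (352,136). I'm fitting these.

```bash
python3 - <<'E'
from h import *;import cv2,pickle
w=pickle.load(open("w1.pkl","rb"));im=w["image"][30:220,250:440].astype(int);B,G,R=im[...,0],im[...,1],im[...,2]
mg=(R>G+50)&(B>G+40);v,u=np.nonzero(mg);print("tab px",u.min()+250,u.max()+250,v.min()+30,v.max()+30,u.mean()+250,v.mean()+30)
T=ray(w,u.mean()+250,v.mean()+30,.07)
m=((R>G+30)&(R>B+30)&~mg).astype(np.uint8)
k=max(cv2.findContours(m,0,1)[0],key=cv2.contourArea);e=cv2.fitEllipse(cv2.convexHull(k));C=ray(w,e[0][0]+250,e[0][1]+30,.042)
print(e,"C",C,"T",T,T-C,np.hypot(*(T-C)[:2]),np.degrees(np.arctan2(*(T-C)[1::-1])))
m=(B>R+60).astype(np.uint8);v,u=np.nonzero(m[60:140,60:140]);print("pad",ray(w,u.mean()+310,v.mean()+90,.045))
# ticks: base fit
for n,p in dict(left=(260,130),right=(429,130)).items():print(n,ray(w,*p,.012))
for q in((345,38),(345,212)):print(ray(w,*q,.012))
s=cv2.resize(w["image"][110:170,260:380],None,fx=6,fy=6,interpolation=2);cv2.imwrite("pics/w1c.png",s)
E
```

```text
tab px 279 298 129 143 288.59003831417624 136.37164750957854
((98.15543365478516, 98.86952209472656), (143.67698669433594, 153.22117614746094), 39.55372619628906) C [ 0.59800926 -0.01123996  0.042     ] T [ 0.55952287 -0.0680121   0.07      ] [-0.03848639 -0.05677214  0.028     ] 0.06858773997724807 -124.13373044360051
pad [ 0.595406   -0.01168274  0.045     ]
left [ 0.53675505 -0.09415069  0.012     ]
right [0.66706507 0.06880539 0.012     ]
[0.51886243 0.04684855 0.012     ]
[ 0.69000765 -0.07428478  0.012     ]
```

View pics/w1c.png

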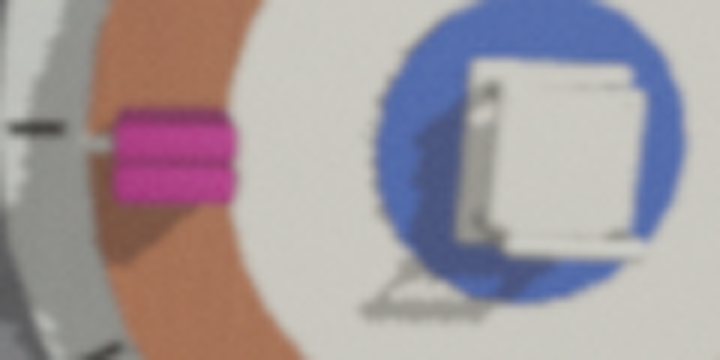

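play_rows --rows '[0.14,0.1,0.8,0,0,-0.38,0,0,0,0.8,0,0,0,0,0,0,0.8,0,0,0,0,0,0,0.8,0,0,0,0,0,0,0.8,0,0,0,0,0,0,0.8,0,0,0,0,0,0,0.6,0,0,0,0,0,0,0.35,0,0,0,0]'

```text
time: 5.12
tcp_pos: [0.5886, -0.0925, 0.0588]
tool_rot: [-3.141, -0.002, 2.514]
wrist_force: [0.3, -0.4, -0.5]
grip_width: 0.0003
finger_force: 0.0
```

```bash
python3 - <<'E'
from h import *;import cv2
s=read_camera("side");w=read_camera("wrist")
a=cv2.resize(s["image"][170:290,210:370],(600,450),interpolation=2)
b=cv2.resize(w["image"],None,fx=.36,fy=1.0)[:420];cv2.imwrite("pics/s2.png",np.hstack([a,cv2.copyMakeBorder(b,0,30,0,0,0)])[:,:800])
print(observe()["tcp_pos"],observe()["wrist_force"])
E
```

```text
[ 0.58822846 -0.09236281  0.05875431] [-0.23194221 -0.71609657  0.06230901]
```

View pics/s2.png

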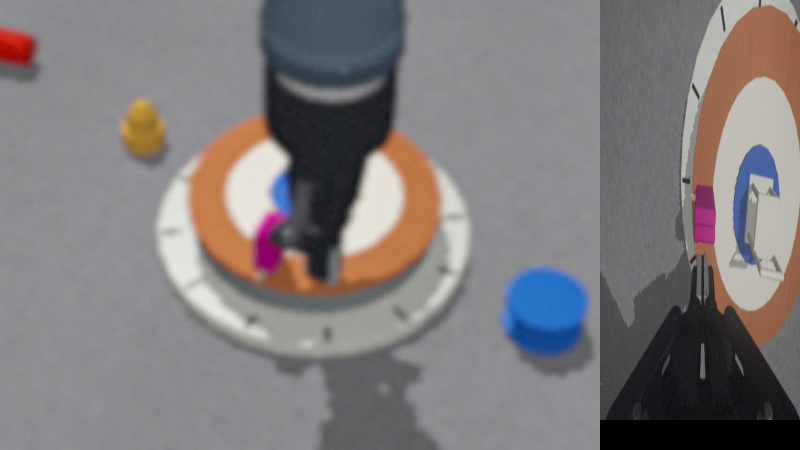

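The fingertip is over the disc on the anticlockwise side of the tab, with clear space ahead. I close the gap, then push round in an arc.

play_rows --rows '[0.17,0,0,0,0,0,0,0.17,0,0,0,0,0,0,0,0,0,0,0,0,0]'

```text
time: 5.6
tcp_pos: [0.5782, -0.0844, 0.0611]
tool_rot: [3.141, 0.001, 2.516]
wrist_force: [0.6, 0.8, -0.1]
grip_width: -0.0001
finger_force: 0.0
```

play_rows --rows '[0.087,-0.02,0,0,0,0.4,0,0.087,-0.02,0,0,0,0.4,0,0.087,-0.02,0,0,0,0.4,0,0.087,-0.02,0,0,0,0.4,0]'

```text
time: 6.1
tcp_pos: [0.5666, -0.0792, 0.0611]
tool_rot: [3.141, 0.003, 2.322]
wrist_force: [1.6, -3.6, -2.2]
grip_width: 0.0002
finger_force: 1.8
```

```bash
cat > st.py <<'E'
from h import *
C=np.array([.602,-.0135]);s=observe();yaw=s["tool_rot"][2];p=s["tcp_pos"][:2]-C
x=np.array([np.cos(yaw),np.sin(yaw)]);y=np.array([np.sin(yaw),-np.cos(yaw)])
print("t",s["time"],"turned",2.513-yaw,"tang",p@x*1e3,"rad",-p@y*1e3,"z",s["tcp_pos"][2],"F tang/rad",s["wrist_force"][:2]@x,-s["wrist_force"][:2]@y)
w=read_camera("wrist");im=w["image"].astype(int);B,G,R=im[...,0],im[...,1],im[...,2]
v,u=np.nonzero((R>G+50)&(B>G+40)&(abs(np.arange(560)-290)<110)&(np.arange(420)[:,None]>60)&(np.arange(420)[:,None]<300))
if len(u):
    T=ray(w,u.mean(),v.mean(),.07)[:2];d=T-C;q=T-s["tcp_pos"][:2]
    print("tab",T,"r",np.hypot(*d),"dial",(np.radians(-126)-np.arctan2(d[1],d[0]))%(2*np.pi),"ahead of tcp mm",q@x*1e3,"px",len(u))
E
python3 st.py
```

```text
t 6.1 turned 0.191249745100742 tang -23.865992699017198 rad 70.64424120697748 z 0.061071515305454016 F tang/rad -3.69041955030173 1.2907704775093594
tab [ 0.5534195  -0.06354051] r 0.06974322575203361 dial 0.14227652723718887 ahead of tcp mm 20.432712478611894 px 2502
```

play_rows --rows '[0.088,-0.024,0,0,0,0.4,0,0.088,-0.024,0,0,0,0.4,0,0.088,-0.024,0,0,0,0.4,0,0.088,-0.024,0,0,0,0.4,0,0.088,-0.024,0,0,0,0.4,0,0.088,-0.024,0,0,0,0.4,0]'

```text
time: 6.9
tcp_pos: [0.5486, -0.0646, 0.0607]
tool_rot: [3.141, 0.0, 2.035]
wrist_force: [-0.9, 0.5, 0.3]
grip_width: 0.0004
finger_force: 0.0
```

```bash
python3 st.py
```

```text
t 6.9 turned 0.4784328731034475 tang -21.79791000028652 rad 70.60731125865532 z 0.0607450261003896 F tang/rad 0.894933334519011 0.5821048541075203
tab [ 0.53809996 -0.03774548] r 0.06834514104946442 dial 0.5798305266763588 ahead of tcp mm 28.69743886465976 px 2691
```

play_rows --rows '[0.087,-0.023,0,0,0,0.4,0,0.087,-0.023,0,0,0,0.4,0,0.087,-0.023,0,0,0,0.4,0,0.087,-0.023,0,0,0,0.4,0,0.087,-0.023,0,0,0,0.4,0,0.087,-0.023,0,0,0,0.4,0,0.087,-0.023,0,0,0,0.4,0,0.087,-0.023,0,0,0,0.4,0]'

```text
time: 7.95
tcp_pos: [0.534, -0.0406, 0.0608]
tool_rot: [3.14, 0.001, 1.651]
wrist_force: [0.8, -1.0, -0.2]
grip_width: -0.0004
finger_force: 0.3
```

```bash
python3 st.py
```

```text
t 7.95 turned 0.8619111610773573 tang -21.553568006558717 rad 69.98576335627128 z 0.0608113664958905 F tang/rad -1.0683853879830822 -0.6988288022324748
tab [ 0.53437954 -0.01962361] r 0.0678971674261188 dial 0.8521656517831988 ahead of tcp mm 20.873274746752926 px 2635
```

play_rows --rows '[0.087,-0.023,0,0,0,0.4,0,0.087,-0.023,0,0,0,0.4,0,0,0,0,0,0,0,0,0,0,0,0,0,0,0]'

```text
time: 8.5
tcp_pos: [0.5313, -0.0336, 0.0604]
tool_rot: [3.141, 0.0, 1.557]
wrist_force: [-0.1, -0.3, -0.2]
grip_width: 0.0001
finger_force: 0.0
```

```bash
python3 st.py
```

```text
t 8.5 turned 0.9559465725429805 tang -21.08727336772647 rad 70.39189096345706 z 0.06044437459532946 F tang/rad -0.30264698498251247 0.08227495145444715
tab [ 0.53545065 -0.00323384] r 0.06733654142879088 dial 1.0955351790544885 ahead of tcp mm 30.437913215585144 px 2533
```

Click 2 reached (about 1.05). Next is click 3: it snaps at about 1.31, so turned should reach roughly 1.45.

play_rows --rows '[0.087,-0.022,0,0,0,0.4,0,0.087,-0.022,0,0,0,0.4,0,0.087,-0.022,0,0,0,0.4,0,0.087,-0.022,0,0,0,0.4,0,0.087,-0.022,0,0,0,0.4,0,0.087,-0.022,0,0,0,0.4,0,0.087,-0.022,0,0,0,0.4,0,0.087,-0.022,0,0,0,0.4,0]'

```text
time: 9.55
tcp_pos: [0.5296, -0.0056, 0.0604]
tool_rot: [3.141, 0.001, 1.171]
wrist_force: [1.3, -1.4, -0.2]
grip_width: 0.0002
finger_force: 0.6
```

play_rows --rows '[0.087,-0.022,0,0,0,0.4,0,0.087,-0.022,0,0,0,0.4,0,0,0,0,0,0,0,0,0,0,0,0,0,0,0]'

```text
time: 10.05
tcp_pos: [0.5306, 0.0019, 0.0603]
tool_rot: [3.142, 0.0, 1.077]
wrist_force: [0.6, -0.1, 0.5]
grip_width: 0.0
finger_force: 0.0
```

```bash
python3 st.py
```

```text
t 10.05 turned 1.4364003571381745 tang -20.304794735475532 rad 70.14440869126199 z 0.060315818258859566 F tang/rad 0.2134675891036922 -0.5108522683550281
tab [0.54923415 0.02643325] r 0.06617325256456077 dial 1.5903174046571413 ahead of tcp mm 30.431893156551546 px 1955
```

play_rows --rows '[0.087,-0.022,0,0,0,0.4,0,0.087,-0.022,0,0,0,0.4,0,0.087,-0.022,0,0,0,0.4,0,0.087,-0.022,0,0,0,0.4,0,0.087,-0.022,0,0,0,0.4,0,0.087,-0.022,0,0,0,0.4,0,0.087,-0.022,0,0,0,0.4,0,0.087,-0.022,0,0,0,0.4,0]'

```text
time: 11.1
tcp_pos: [0.542, 0.0276, 0.0603]
tool_rot: [3.141, 0.001, 0.69]
wrist_force: [-0.5, -2.4, -0.1]
grip_width: -0.0001
finger_force: 1.0
```

play_rows --rows '[0.044,-0.011,0,0,0,0.2,0,0,0,0,0,0,0,0]'

```text
time: 11.35
tcp_pos: [0.5432, 0.0296, 0.0603]
tool_rot: [-3.142, -0.0, 0.668]
wrist_force: [0.1, -0.5, -0.5]
grip_width: -0.0002
finger_force: 0.3
```

```bash
python3 st.py
```

```text
t 11.35 turned 1.8449841310795179 tang -19.453792175072095 rad 70.22998033664774 z 0.06029195055572182 F tang/rad -0.1949206509674795 -0.44196656611859486
tab [0.5582837  0.03638763] r 0.06633166675003725 dial 1.7937109253525394 ahead of tcp mm 16.03608596855118 px 1820
```

Just before half-way; inching on.

play_rows --rows '[0.044,-0.011,0,0,0,0.2,0,0.044,-0.011,0,0,0,0.2,0,0,0,0,0,0,0,0,0,0,0,0,0,0,0]'

```text
time: 11.9
tcp_pos: [0.5455, 0.0327, 0.0603]
tool_rot: [-3.141, -0.0, 0.62]
wrist_force: [1.2, 0.1, -0.3]
grip_width: -0.0001
finger_force: 0.0
```

```bash
python3 st.py
```

```text
t 11.9 turned 1.8932924761876129 tang -19.203755911351003 rad 70.39696534904957 z 0.06030892123663004 F tang/rad 0.982117945438936 -0.6080923151969586
tab [0.56083536 0.03833045] r 0.06618854243582661 dial 1.8420691442323616 ahead of tcp mm 15.796720805865302 px 1747
```

play_rows --rows '[0.044,-0.011,0,0,0,0.2,0,0.044,-0.011,0,0,0,0.2,0,0,0,0,0,0,0,0,0,0,0,0,0,0,0]'

```text
time: 12.45
tcp_pos: [0.5479, 0.0352, 0.0603]
tool_rot: [3.142, -0.0, 0.572]
wrist_force: [-0.9, 0.4, -0.2]
grip_width: 0.0005
finger_force: 0.0
```

```bash
python3 st.py; python3 -c "
from h import *;import cv2
cv2.imwrite('pics/w3.png',read_camera('wrist')['image'])"
```

```text
t 12.45 turned 1.9414599018434615 tang -19.17708425378385 rad 70.28617922805601 z 0.060287621431728465 F tang/rad -0.48976288375527494 0.8136267033826673
tab [0.57672713 0.04722775] r 0.06577672398434337 dial 2.1189090673978423 ahead of tcp mm 30.770202014534725 px 1837
```

View pics/w3.png

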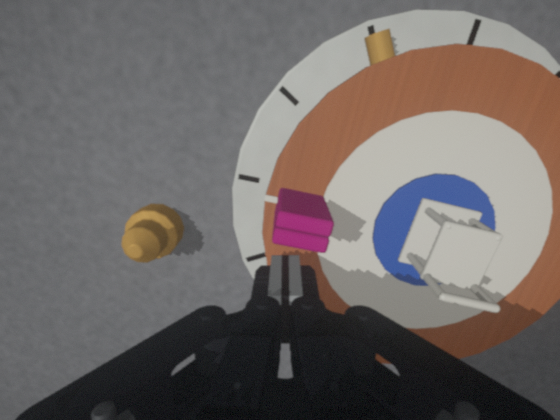

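The tab snapped ahead into click 4, clear of the fingertip; the tab is at (302,218) and the chair stands on its pad at about (450,245). I back off and lift.

play_rows --rows '[-0.15,0,0,0,0,0,0,0,0,-0.4,0,0,0,0,0,0,-0.8,0,0,0,0,0,0,-0.8,0,0,0,0,0,0,-0.8,0,0,0,0,0,0,-0.8,0,0,0,0,0,0,0,0,0,0,0,0,0,0,0,0,0,0]'

```text
time: 13.55
tcp_pos: [0.5425, 0.032, 0.2044]
tool_rot: [3.142, -0.0, 0.571]
wrist_force: [-0.1, 0.3, 0.4]
grip_width: -0.0
finger_force: 0.0
```

```bash
python3 -c "
from h import *;import cv2
w=read_camera('wrist')
im=w['image'];print(observe()['tcp_pos'],proj(w,[.602,-.0135,.045]),proj(w,[.602,-.0135,.085]))
C=np.array([.602,-.0135]);B,G,R=[im[...,i].astype(int) for i in range(3)]
v,u=np.nonzero((R>G+50)&(B>G+40)&(np.arange(420)[:,None]<250));d=ray(w,u.mean(),v.mean(),.07)[:2]-C
print(len(u),np.hypot(*d),(np.radians(-126)-np.arctan2(d[1],d[0]))%(2*np.pi))
cv2.imwrite('pics/w4.png',im)"
```

```text
[0.54210333 0.03203045 0.2036881 ] [363.91160844 163.97542442] [375.65454468 173.64299542]
427 0.06611040404672872 2.142532024913053
```

View pics/w4.png

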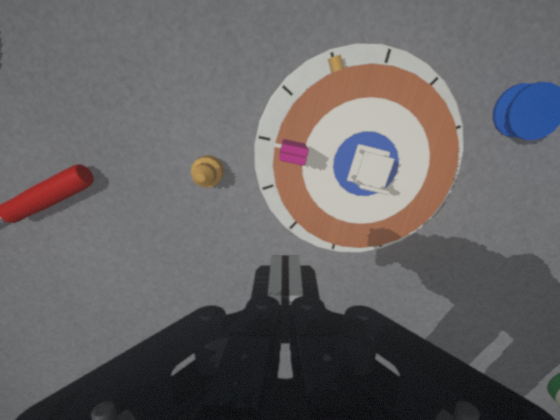

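The tab (293,153) rests at a click, at about 2.1 rad. The chair stands on the pad at (371,168), the nozzle (206,172) and driver look undisturbed, and the arm is clear.

```bash
python3 -c "
from bench import *
print(hand_in())"
```

```text
the job is handed in; nothing more can be done
None
```

I pushed the turntable four clicks clockwise and it rests in the fourth, at about 2.1 rad by the wrist camera. The chair is still standing on its pad, the nozzle, driver and reel looked undisturbed, and the arm is clear. I've handed the job in; no verdict came back.

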